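# Release the key interlock and switch the bench supply on

## Robot

A 6-joint arm with a two-finger parallel gripper is mounted at the origin on a cart in front of the work surface, level with it; the furniture and walls round the work are solid. World frame = base frame: x ahead of the robot, y to its left, z up, the work surface at z = 0. Lengths are in m, angles in rad, forces in N, time in s.
With the tool pointing down it reaches from about 0.275 to 0.875 m from the base axis. Payload 12.5 kg.
Tool frame: the origin (TCP) lies at the very end of the fingers, on their centre line; the grasp point (between the pads) lies 19 mm behind it; z points along the fingers, y is the line along which they close (so a half turn about z gives the same grasp; the last joint's range is limited). The gripper opens to 85 mm and grips with 20 to 120 N. Pads are 22 mm wide; open, the fingers measure 114 mm over their backs; the gripper's body (76 mm by 85 mm) begins 54 mm behind the grasp point. The pads swing forward as they close: fully open they stand 13 mm farther back than shut.
Start: joints at [-1.287, 0.351, 1.652, -0, 1.139, -0.085], TCP at [0.198, -0.513, 0.206] pointing down, gripper open.
Joint ranges: [-2.75, 2.75], [-0.79, 2.1], [0.01, 2.65], [-1.57, 4.71], [0.07, 3.14], [-2.87, 2.87]. Speed limits (rad/s): [2.22, 2.22, 2.79, 3.14, 3.14, 3.14].

## Interface

Orientations are given as a 3x3 rotation matrix whose columns are the frame's x, y, z axes.
In Python, from bench import manip gives the robot as it stands. Calls block until the motion is done:
- manip.move_ptp(position, orientation): joint-space move of the TCP to a pose.
- manip.move_l(position, attitude=None, max_speed=0.15): straight line of the TCP; attitude=None keeps the orientation; max_speed is the mean speed in m/s.
- manip.move_j(angles): joint-space move.
- manip.set_gripper(opening, effort=None): opening from 0.0 (shut) to 1.0 (fully open); effort is the grip in N (None keeps the last); returns when the fingers have stopped.
- manip.dwell(seconds).
- manip.inverse_kinematics(position, orientation): joint angles nearest the present ones, or None.
- manip.grab_frame(name): name is "side" or "top" or "wrist"; returns (picture, depth): 400x640x3 uint8, red, green, blue; 400x640 float32, m along the optical axis (not along the pixel's ray), 0 where there is no reading.
- manip.get_calibration(name): a dict with "camera_matrix" (3x3 intrinsics, pixels), "k1" (the pictures are not rectified: a ray, as slopes to the right and down, at radius r is drawn at 1 + k1 r^2 times it, then the intrinsics apply), "R" (3x3) and "t" (3): a world point X has camera coordinates R X + t. Camera axes: x right, y down, z forward; pixel columns grow to the right and rows downward; lengths in m; the calibration is good to about 2 mm. A picture is of the moment at which its call begins: read the wrist's pose just before it. get_calibration takes no time and is no camera call; for the wrist camera it gives the pose at the moment of the call.
A pose or a line that the arm cannot do raises manip.Unreachable and nothing moves.
- manip.sign_off(): hands the job in; it is judged then, once.
Trained networks look in the newest picture that a camera, given by its name, has taken for a name from the list of things; names that differ only in an ending like _2 or _b are one class to them, and where a whole thing is asked for, a point or a joint stands for the part that bears it (a point fixed in the world has none). Each returns a list of dicts, best first, with "confidence" (0 to 1); they miss things now and then, are a little off and sometimes report something else, mostly with a low value. They report only what shows in the picture. A call takes as long as a camera call.
- manip.look_for(camera, name): "at" ([x, y, z] in m, in world coordinates, good to about 4 mm: the middle of the surface that is visible of it).
Readings, each from a call of its own:
- manip.current_time(): time.
- manip.current_qpos(): joint angles.
- manip.current_joint_vel(): joint speeds.
- manip.current_joint_torque(): joint torques, N m.
- manip.current_ee_pos(): TCP position.
- manip.current_tcp_rot(): TCP orientation.
- manip.current_force(): force on the tool from outside, world axes, zero at the start.
- manip.current_ft_torque(): the same for the moment, N m.
- manip.current_grip_width(): opening from 0.0 (shut) to 1.0 (fully open).
- manip.current_grip_force(): force on a finger pad.
Only numpy, scipy, OpenCV 4.12 (cv2) and the standard library are available. Lean on these libraries where they do the work, as an engineer would, in place of code of your own. Each camera call takes 0.05 s, during which the arm holds its last target. There are 200 camera calls.

## Task

The test bench's supply is locked off at its switch box. Take the T-shaped key that stands in the box, hold it pressed down on its spring and turn it slowly to and fro until its bit drops into the lock inside, then turn it clockwise until the steel bolt is drawn fully back out of the fork of the rotary handle. Let go of the key so that it springs back up, turn the rotary handle a quarter turn clockwise into its on position, and leave the tools and parts lying around where they are.

Things in the scene. Friction and masses are not known exactly. Their poses are not given: they have to be found in the camera images.
- switch_box: Grey switch box, 220 x 100 x 60 mm, fixed on the bench. Origin: centre of its underside. Its x axis runs along its length, from the T-key (axis at x = -70 mm, y = 0, the end nearer the robot; round boss 35 mm wide, 17 mm above the box top) to the black rotary handle (axis at x = +70 mm, y = 0). Between them the bolt runs along x in a dark guide block, 14 mm above the box top.
- key_grip (a point): Centre of the black cross-bar of the steel T-key that stands upright in the box and cannot be pulled out. The bar is 66 mm long, 12 mm thick, 18 mm high and lies level along this point's y axis; the point turns and sinks with the key. Unpressed it is 117 mm above the bench (57 mm above the box top). Grip the bar across its thickness from above.
- key_press (a joint): How far the key is pressed straight down, in m: 0 = up (its spring lifts it there), 0.014 = bottom stop. The sprung bit under it meets the slotted lock cam hidden in the box at 0.004; 0.009 to 0.013 is right for the search. The return spring pushes up with 1.5 to 3 N; while the bit rides on top of the cam it adds 3 to 6 N, which vanish when it drops into the slot.
- key_turn (a joint): Key angle in rad, clockwise from above positive, -0.5 to 1.1; 0 = bar square to the box's length; starts within -0.4 to 0.4. Free until engaged. The hidden slot lies anywhere in -0.3 to 0.3 and takes the pressed bit within about 0.1 rad, if turned at 0.5 rad/s or less. Then the cam turns with the key (0.1 rad of play, under 0.25 N m): bolt moves from about 0.45 on, clear at 0.87, stop at 1.04.
- bolt (a joint): How far the steel interlock bolt is drawn back towards the key, in m: 0 = its nose is 7 mm deep between the two prongs of the rotary handle's fork (handle blocked), 0.0115 and more = clear of the fork, 0.0155 = back stop. The key moves it and it stays where it is left; turning the engaged key back below about 0.2 rad would push it out again.
- bolt_nose (a point): Middle of the upper edge of the bolt's nose, a steel bar 14 mm wide and 8 mm high, 70 mm above the bench.
- isolator_grip (a point): Centre of the bar of the black rotary handle (isolator). The bar is 82 mm long, 16 mm thick and 30 mm high and lies level along this point's own y axis; this point is 93 mm above the bench (33 mm above the box top) on the turning axis. Grip it across its 16 mm thickness from above.
- isolator (a joint): Angle of the rotary handle in rad, clockwise from above positive: 0 = off (bar square to the length of the box), 1.571 = on (bar along the box). Spring detents hold it at off and on and carry it to the nearer one from half way; it takes up to 0.2 N m. While the bolt is in its fork it moves no more than about 0.05; do not force it.
- screwdriver: Bystander: screwdriver with a yellow handle, 160 mm long, lying on the bench in front. Origin: centre of its underside.
- brush: Bystander: black antistatic brush, 132 mm long, lying on the bench left of the test fixture. Origin: centre of its underside.
- tachometer: Bystander: orange hand meter, 54 x 114 x 30 mm, lying behind the test fixture. Origin: centre of its underside.
- small_blower: Bystander: black radial blower, 78 x 84 x 29 mm, lying right of the box on the orange board. Origin: centre of its underside.
- feeler_gauge: Bystander: folded steel feeler gauge, 100 x 18 x 10 mm, lying behind the far end of the box. Origin: centre of its underside.
- labels: Bystander: white roll of labels, 66 mm in diameter, 34 mm high, lying left of the test fixture. Origin: on its underside.
- spare_impeller: Bystander: black impeller, 55 mm in diameter, 20 mm high, lying on the orange board. Origin: centre of its underside.
- hex_key: Bystander: small black hexagon key, 52 x 22 x 4 mm, lying on top of the switch box beside the bolt's guide block. Origin: centre of its underside.

How it is judged:
On the way, in this order (a step that is already met when the one before it is completed fails the run):
1. the bolt is drawn back clear of the fork (11.5 mm or more) by the key, pressed down and turned clockwise (value of joint bolt above 0.0115 m and value of joint key_press above 0.005 m and value of joint key_turn above 0.7 rad), for 0.1 s.
2. the rotary handle is turned to on (value of joint isolator above 1.5 rad), for 0.2 s.
At the end, for the whole second after the job is handed in: The bolt is drawn back by at least 11.5 mm, the rotary handle rests at on (within 0.07 rad of 1.571), and the key has been let go and stands up again (pressed less than 2 mm) (value of joint bolt above 0.0115 m and value of joint isolator above 1.5 rad and value of joint key_press below 0.002 m and velocity of joint isolator between -0.05 and 0.05 rad/s); the robot touches nothing.
It fails at once if a bystander is shoved more than 30 mm (distance of any of feeler_gauge, hex_key, screwdriver, brush, tachometer, small_blower, labels, spare_impeller from where it was at the start of the episode above 0.03 m).
It also fails if it takes over 51 s, if anything falls off the work surface, if the arm or the gripper's body presses on something with over 40 N, if the wrist force passes 120 N, or if a joint passes its speed limit or range.

## Working session

There is one attempt and no reset: what is moved stays moved. The work goes in short steps, each a Python script; the robot and the scene stay as the last script left them, time stands still between calls to the robot, and variables do not carry over. Pictures are saved under pics/ and viewed, at most 10 in all, crops included, and the job is handed in when it is done.

```bash
mkdir -p pics; ls
python3 - <<'E'
from bench import manip
import cv2, numpy as np
for c in ("top","side"):
    im,d=manip.grab_frame(c); cv2.imwrite(f"pics/{c}0.png",im[:,:,::-1]); np.save(f"pics/{c}0.npy",d)
    for n in ("switch_box","key_grip","isolator_grip","bolt_nose","hex_key","feeler_gauge","small_blower"):
        r=manip.look_for(c,n)
        print(c,n,[(np.round(q["at"],3).tolist(),round(q["confidence"],2)) for q in r[:2]])
print(manip.current_time(), manip.current_tcp_rot().round(3).tolist() , manip.current_force())
E
```

```text
pics
top switch_box [([0.522, -0.002, 0.127], 0.75), ([0.587, -0.0, 0.06], 0.58)]
top key_grip [([0.521, -0.006, 0.126], 0.63), ([0.739, 0.028, 0.011], 0.51)]
top isolator_grip [([0.659, 0.013, 0.102], 0.68)]
top bolt_nose [([0.45, 0.317, 0.005], 0.69)]
top hex_key [([0.589, 0.024, 0.061], 0.53)]
top feeler_gauge [([0.739, 0.027, 0.012], 0.52), ([0.518, -0.008, 0.126], 0.38)]
top small_blower [([0.556, -0.274, 0.03], 0.73), ([0.521, -0.005, 0.127], 0.4)]
side switch_box [([0.577, 0.036, 0.062], 0.97)]
side key_grip [([0.516, -0.002, 0.127], 0.61)]
side isolator_grip [([0.651, 0.022, 0.094], 0.89)]
side bolt_nose [([0.61, 0.01, 0.071], 0.54)]
side hex_key [([0.583, 0.033, 0.063], 0.43)]
side feeler_gauge [([0.73, 0.038, 0.012], 0.66), ([0.605, 0.377, 0.036], 0.35)]
side small_blower []
0.8 [[0.933, 0.36, -0.0], [0.36, -0.933, 0.0], [-0.0, -0.0, -1.0]] [-0.13213254 -0.71018101 -0.37854576]
```

```bash
cat > h.py <<'E'
from bench import manip
import cv2, numpy as np
def cloud(c,d):
    k=manip.get_calibration(c); K=np.array(k["camera_matrix"])
    v,u=np.nonzero(d>0); 
    p=np.stack([u,v],1).astype(np.float64)[:,None]
    n=cv2.undistortPoints(p,K,np.array([k["k1"],0,0,0.]))[:,0]
    z=d[v,u]; X=np.c_[n*z[:,None],z]
    return (X-np.array(k["t"]))@np.array(k["R"])
def rect(P):
    r=cv2.minAreaRect((P[:,:2]*1000).astype(np.float32)); return r, len(P), np.median(P[:,2])
E
python3 - <<'E'
from h import *
for c in("top","side"):
    X=cloud(c,np.load(f"pics/{c}0.npy"))
    def sel(x,y,r,z0,z1): return X[(np.hypot(X[:,0]-x,X[:,1]-y)<r)&(X[:,2]>z0)&(X[:,2]<z1)]
    for n,a in dict(key=(.52,-.004,.05,.118,.135),iso=(.657,.015,.055,.097,.118),box=(.588,.01,.13,.052,.066)).items():
        P=sel(*a); 
        q=P[:,:2]; m=q.mean(0); w,V=np.linalg.eigh(np.cov((q-m).T))
        print(c,n,rect(P),m.round(4),V[:,1].round(3),np.sqrt(w*12).round(3))
E
```

```text
top key (((522.17822265625, -7.938426971435547), (12.282550811767578, 65.40736389160156), 8.63379192352295), 131, np.float64(0.12591730839970924)) [ 0.5218 -0.0078] [-0.151  0.988] [0.012 0.065]
top iso (((660.6141357421875, 10.23232650756836), (16.16826057434082, 80.32854461669922), 7.008186340332031), 204, np.float64(0.10786069642415427)) [0.6597 0.0098] [-0.124  0.992] [0.016 0.08 ]
top box (((591.8929443359375, 0.5870933532714844), (220.332763671875, 100.16517639160156), 7.297450065612793), 2082, np.float64(0.061240058787141255)) [5.844e-01 5.000e-04] [-0.991 -0.131] [0.114 0.224]
side key (((517.6139526367188, -6.175159454345703), (12.207348823547363, 66.15120697021484), 9.019359588623047), 109, np.float64(0.12539845384902448)) [ 0.5163 -0.0026] [-0.147  0.989] [0.012 0.069]
side iso (((655.43798828125, 11.970787048339844), (15.585017204284668, 78.04890441894531), 5.998793125152588), 176, np.float64(0.10734478017711764)) [0.6536 0.0157] [-0.107  0.994] [0.015 0.083]
side box (((586.9207763671875, 2.1247520446777344), (220.041259765625, 102.84812927246094), 6.97261905670166), 1796, np.float64(0.060633680237044615)) [0.5769 0.0153] [-0.984 -0.176] [0.107 0.226]
```

View pics/top0.png

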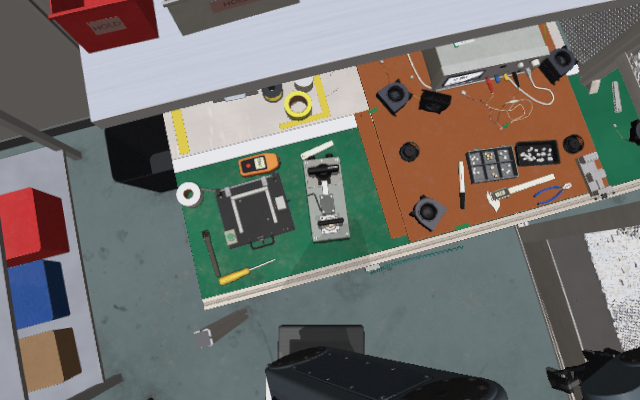

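View pics/side0.png

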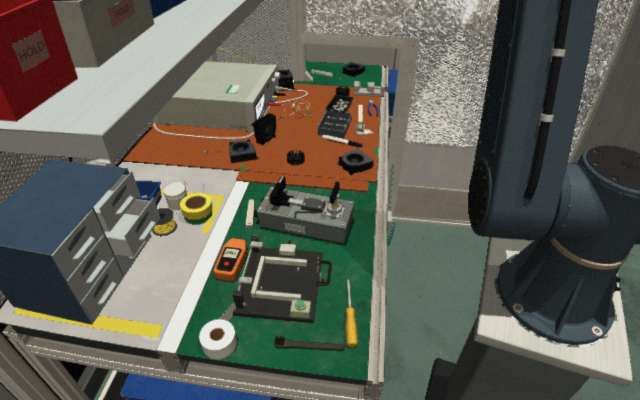

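```bash
cat >> h.py <<'E'
YAW=np.deg2rad(7.1)
def R(turn,flip=0):   # tool-down, closing across a bar standing at angle `turn` (cw) to the box
    f=YAW-turn+np.pi/2+flip*np.pi
    x=np.array([np.cos(f),np.sin(f),0]); z=np.array([0,0,-1.]); return np.c_[x,np.cross(z,x),z]
E
python3 - <<'E'
from h import *
X=cloud("top",np.load("pics/top0.npy")); P=X[(X[:,2]>.15)&(X[:,0]>.3)&(X[:,0]<1)&(abs(X[:,1])<.3)]
print(len(P), P.min(0) if len(P) else 0)
for fl in(0,-1):
    for n,p,ts in(("key",[.520,-.007,.09],(-.4,0,1.1)),("iso",[.6585,.0105,.08],(0,1.65)),("hov",[.520,-.007,.25],(-.03,))):
        for t in ts:
            q=manip.inverse_kinematics(p,R(t,fl)); print(fl,n,t,None if q is None else np.round(q,2))
E
```

```text
23724 [ 0.68373414 -0.29983516  0.43428697]
0 key -0.4 [-0.1   0.45  1.83 -0.    0.86 -0.63]
0 key 0 [-0.1   0.45  1.83 -0.    0.86 -0.23]
0 key 1.1 [-0.1   0.45  1.83 -0.    0.86  0.87]
0 iso 0 [-0.05  0.68  1.45 -0.    1.01 -0.18]
0 iso 1.65 [-0.05  0.68  1.45 -0.    1.01  1.47]
0 hov -0.03 [-0.1   0.25  1.67 -0.    1.21 -0.26]
-1 key -0.4 [-0.1   0.45  1.83 -0.    0.86  2.51]
-1 key 0 None
-1 key 1.1 [-0.1   0.45  1.83 -0.    0.86 -2.27]
-1 iso 0 None
-1 iso 1.65 [-0.05  0.68  1.45 -0.    1.01 -1.67]
-1 hov -0.03 None
```

Run:
```python
from h import *
manip.move_ptp([.49,-.01,.25],R(-.03)); 
im,d=manip.grab_frame("wrist"); X=cloud("wrist",d); np.save("pics/w0.npy",X)
cv2.imwrite("pics/w0.png",im[:,:,::-1])
for n in("key_grip","isolator_grip","hex_key"): print(n,[(np.round(q["at"],3).tolist(),round(q["confidence"],2)) for q in manip.look_for("wrist",n)[:1]])
for n,a in dict(key=(.52,-.007,.05,.118,.135),iso=(.658,.011,.055,.097,.118),box=(.588,.002,.13,.052,.066)).items():
    P=X[(np.hypot(X[:,0]-a[0],X[:,1]-a[1])<a[2])&(X[:,2]>a[3])&(X[:,2]<a[4])]
    if len(P)>10: print(n,rect(P))
print(manip.current_time(),manip.current_ee_pos(),manip.current_grip_width())
```

```text
key_grip [([0.521, -0.003, 0.126], 0.62)]
isolator_grip [([0.647, 0.012, 0.097], 0.83)]
hex_key [([0.588, 0.025, 0.063], 0.81)]
key (((520.1716918945312, -7.5012969970703125), (12.14297866821289, 65.15348815917969), 8.681467056274414), 892, np.float64(0.12663739526402157))
iso (((658.5831909179688, 9.579048156738281), (16.126266479492188, 81.52290344238281), 7.348062515258789), 1605, np.float64(0.10836538086307677))
box (((589.621337890625, 0.6223373413085938), (219.67355346679688, 100.1606674194336), 7.200468063354492), 10837, np.float64(0.061641896170831954))
3.0917 [ 0.48999807 -0.01045106  0.24991192] 0.9997588080014139
```

View pics/w0.png

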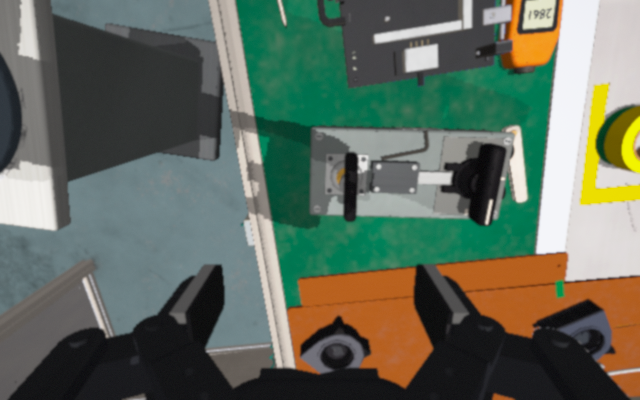

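Run:
```python
from h import *
K=[.5202,-.0075]; t0=-.026
manip.set_gripper(.5); f0=manip.current_force()
manip.move_ptp(K+[.16],R(t0)); manip.move_l(K+[.098],max_speed=.1)
manip.set_gripper(0,60)
print("grip",manip.current_grip_width(),manip.current_grip_force(),(manip.current_force()-f0).round(2),manip.current_ft_torque().round(2),manip.current_time())
q=np.array(manip.current_qpos()); t=manip.current_time()
q[5]-=.06; manip.move_j(q); print("rot .06 takes",manip.current_time()-t,(manip.current_force()-f0).round(2),manip.current_ft_torque().round(2))
for dz in(.003,.007,.011):
    manip.move_l(K+[.098-dz],max_speed=.03); print(dz,(manip.current_force()-f0).round(2),manip.current_ee_pos().round(4),manip.current_time())
```

```text
grip 0.09971706239748675 58.64458680152893 [-1.71 -1.71  0.31] [-0.12  0.32  0.02] 5.2333
rot .06 takes 0.25 [-1.06 -0.96  1.99] [-0.11  0.21  0.  ]
0.003 [-2.35 -2.16  2.11] [ 0.5201 -0.0075  0.0948] 5.7333
0.007 [-3.68 -2.7   6.36] [ 0.5202 -0.0075  0.0911] 6.0167
0.011 [-3.79 -3.07  7.82] [ 0.5202 -0.0075  0.0872] 6.3
```

Run:
```python
from h import *
q=np.array(manip.current_qpos()); t=-.086; c=manip.current_time(); hit=False
for d,end in((-.04,-.36),(.04,.40)):
    while (end-t)*d>0:
        q[5]+=d; t+=d; manip.move_j(q); f=manip.current_force()[2]; m=manip.current_ft_torque()[2]
        print(f"{t:.3f} {f:.2f} {m:.2f} {manip.current_time():.2f}")
        if f<4.4: hit=True; break
    if hit: break
```

```text
-0.126 7.41 0.06 6.55
-0.166 7.30 0.02 6.80
-0.206 7.38 -0.02 7.05
-0.246 7.41 -0.02 7.30
-0.286 7.03 -0.00 7.55
-0.326 7.04 0.02 7.80
-0.366 7.48 0.01 8.05
-0.326 7.98 -0.04 8.30
-0.286 7.28 -0.03 8.55
-0.246 7.90 -0.02 8.80
-0.206 7.82 -0.03 9.05
-0.166 7.70 0.02 9.30
-0.126 7.80 -0.03 9.55
-0.086 7.62 -0.03 9.80
-0.046 0.03 -0.14 10.05
```

Run:
```python
from h import *
q=np.array(manip.current_qpos()); t=-.046
while t<.99:
    d=min(.08,1.0-t); q[5]+=d; t+=d; manip.move_j(q); f=manip.current_force(); m=manip.current_ft_torque()[2]
    print(f"{t:.3f} {f.round(1)} {m:.2f} {manip.current_time():.2f}")
    if abs(m)>.7: break
manip.dwell(.2)
im,d=manip.grab_frame("side"); cv2.imwrite("pics/s1.png",cv2.resize(im[150:270,220:390,::-1],None,fx=4,fy=4))
print([(np.round(x["at"],3).tolist(),round(x["confidence"],2)) for x in manip.look_for("side","bolt_nose")[:2]],manip.current_ee_pos())
```

```text
0.034 [-2.2 -1.8  2.4] -0.02 10.30
0.114 [-1.9 -1.2  2.1] -0.05 10.55
0.194 [-2.9 -1.2  1.3] -0.02 10.80
0.274 [-2.8 -1.8  2.1] 0.04 11.05
0.354 [-3.4 -1.7  2. ] 0.01 11.30
0.434 [-2.7 -0.1  2.2] 0.08 11.55
0.514 [-4.1 -2.2  2.4] 0.07 11.80
0.594 [-2.5 -0.6  0.9] 0.14 12.05
0.674 [-3.2 -0.8  2.3] 0.07 12.30
0.754 [-3.8 -1.2  2.3] 0.09 12.55
0.834 [-3.3 -1.1  2.1] 0.14 12.80
0.914 [-3.3 -1.3  2.4] 0.08 13.05
0.994 [-2.8 -1.6  2.5] 0.13 13.30
[([0.608, 0.011, 0.073], 0.4)] [ 0.5200515  -0.00753545  0.08699071]
```

View pics/s1.png

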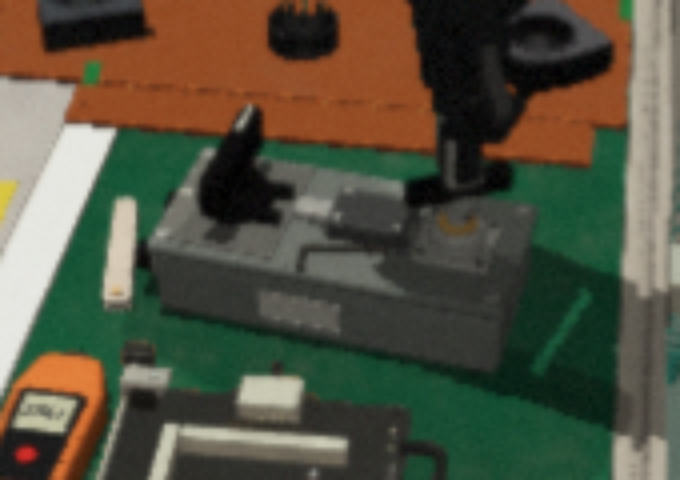

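Run:
```python
from h import *
q=np.array(manip.current_qpos()); t=.994
while t<1.07:
    q[5]+=.02; t+=.02; manip.move_j(q); m=manip.current_ft_torque()[2]; print(round(t,3),round(m,2))
    if m>.4: break
manip.dwell(.2)
f=lambda:manip.current_force().round(1)
# key back up with the hand, then open
manip.move_l([.5202,-.0075,.098],max_speed=.05); print(f())
manip.set_gripper(.5); print(f(),manip.current_grip_width())
manip.move_l([.5202,-.0075,.19],max_speed=.15)
manip.move_ptp([.6,0,.25],R(0))
im,d=manip.grab_frame("wrist"); X=cloud("wrist",d); cv2.imwrite("pics/w1.png",im[:,:,::-1])
for n,a in dict(key=(.52,-.007,.05,.118,.135),iso=(.658,.011,.055,.097,.118)).items():
    P=X[(np.hypot(X[:,0]-a[0],X[:,1]-a[1])<a[2])&(X[:,2]>a[3])&(X[:,2]<a[4])]
    if len(P)>10: print(n,rect(P))
P=X[(np.hypot(X[:,0]-.615,X[:,1]-.004)<.03)&(X[:,2]>.067)&(X[:,2]<.072)]
e=np.array([np.cos(YAW),np.sin(YAW)]); b=(P[:,:2]-[.5896,.0012])@e; l=(P[:,:2]-[.5896,.0012])@[-e[1],e[0]]
print("bolt-level points along box x",np.percentile(b[abs(l)<5e-3],[1,50,99]).round(4) if (abs(l)<5e-3).any() else None,manip.current_time())
```

```text
1.014 0.16
1.034 0.12
1.054 0.12
1.074 0.16
[-3.5 -0.8  1.4]
[-0.7 -0.2 -0. ] 0.5042513988174198
key (((520.751708984375, -7.864021301269531), (65.29103088378906, 12.08584213256836), 35.98969268798828), 911, np.float64(0.12665513600241532))
iso (((659.0501098632812, 10.087982177734375), (16.370704650878906, 80.89324951171875), 7.374874591827393), 1390, np.float64(0.1087612508052009))
bolt-level points along box x [0.0072 0.0201 0.0504] 17.3917
```

View pics/w1.png

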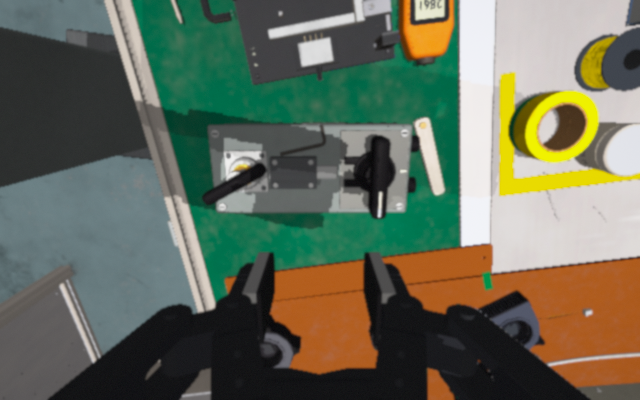

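Run:
```python
from h import *
I=[.6587,.0099]
manip.move_ptp(I+[.16],R(0)); manip.move_l(I+[.080],max_speed=.1)
manip.set_gripper(0,60); print(manip.current_grip_width(),manip.current_force().round(1))
q=np.array(manip.current_qpos()); t=0; ok=True
while t<1.57:
    d=min(.04 if t<.2 else .15,1.575-t); q[5]+=d; t+=d; manip.move_j(q); m=manip.current_ft_torque()[2]; print(round(t,3),round(m,2),end="; ")
    if abs(m)>.6: ok=False; break
print(ok,manip.current_force().round(1),manip.current_time())
if ok:
    manip.dwell(.4); manip.set_gripper(.5); manip.move_l(I+[.19],max_speed=.15); manip.move_ptp([.58,0,.25],R(1.57) if 0 else R(0))
    im,d=manip.grab_frame("wrist"); X=cloud("wrist",d); cv2.imwrite("pics/w2.png",im[:,:,::-1])
    for n,a in dict(key=(.52,-.007,.05,.118,.135),iso=(.658,.011,.055,.097,.118)).items():
        P=X[(np.hypot(X[:,0]-a[0],X[:,1]-a[1])<a[2])&(X[:,2]>a[3])&(X[:,2]<a[4])]
        print(n,rect(P))
    print(manip.current_time(),manip.current_force().round(1))
```

```text
0.14819648962522575 [-2.5 -0.3  5.5]
0.04 0.08; 0.08 0.07; 0.12 0.11; 0.16 0.15; 0.2 0.15; 0.35 -0.02; 0.5 -0.03; 0.65 -0.01; 0.8 -0.02; 0.95 -0.16; 1.1 -0.16; 1.25 -0.2; 1.4 -0.17; 1.55 -0.2; 1.575 -0.1; True [-4.6  0.3  4.8] 23.1417
key (((521.1803588867188, -7.581438064575195), (64.64400482177734, 12.297576904296875), 36.10488510131836), 910, np.float64(0.12660110176949108))
iso (((658.4675903320312, 9.970701217651367), (80.80200958251953, 15.899502754211426), 7.260488510131836), 1416, np.float64(0.1085713895455849))
26.2917 [0.2 0.8 0.2]
```

```bash
python3 -c "
from bench import manip
print(manip.sign_off())"
```

```text
the job is handed in; nothing more can be done
None
```

The job is handed in, with no verdict shown: the key drew the bolt back (looks clear of the fork in the wrist picture) and has sprung up again, and the rotary handle is at on, in line with the box to within about 0.1°; I did not re-measure the parts lying around.

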